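# Free the sprung latch arm of the wooden box with the forked tool

## Task

Lift the forked tool out of its wooden stand, straddle the spring bar of the brass latch on the box lid and gently press its collar along the bar, just far enough that the tip leaves the keeper and without ramming it against its stop. Still using the tool, swing the freed latch arm out towards the robot's side of the box, about 40 degrees to its stop, let the bar spring out again, and put the tool back upright, fully home in its stand. Only the tool may touch the latch and the box; leave everything else on the counter as it is.

Things in the scene. Friction and masses are not known exactly. Their poses are not given: they have to be found in the camera images.
- box: closed wooden box fixed to the counter, 160 mm (x) by 240 mm (y) by 65 mm high. Origin: centre of its underside; -x side faces the robot, z up; turned up to 25 degrees. A brass latch sits on the lid. The three 'nominal' points are fixed to the box, but the whole latch may be screwed on up to 8 mm further to the box's +y or -y (unmeasured: feel or see it); x and z are exact.
- pivot_nominal (a point): nominal axis of the vertical post about which the latch arm turns, at the rod's height (85 mm above the counter); axes as the box. Post top and arm are at most 32 mm above the lid.
- rod_nominal (a point): nominal middle (81 mm from the pivot) of the 30 mm of bare rod, 6 mm in diameter, between the bar's collar and the keeper, on the rod's axis, 20 mm above the lid; axes as the box (rod along y, collar at +y). This is where the fork straddles the rod from above; the brass base plate, 3 mm, lies below.
- keeper_nominal (a point): nominal centre of the hole of the keeper, a brass upright 24 mm wide (x) and 6 mm thick (y), up to 30 mm above the lid; its inner face is 96 mm from the pivot. The bar's tip sits 7 mm deep in it, passing through.
- link (a joint): latch arm turning level about the pivot (rad). 0 = latched, pointing along the box's -y; grows clockwise seen from above, its free end going to the box's -x side (the robot); stop at 0.80. Stiff hinge (about 0.06 N m): stays where it is left. Cannot swing while the bar's tip sits in the keeper; the tip must stay drawn back for the first 0.2 rad.
- bar (a joint): spring bar carried along the arm: m pushed towards the pivot. 0 = sprung out; tip free of the keeper from 0.007; hard stop 0.010. Push on the outer face of its collar (16 mm disc, 4 mm thick, that face 66 mm from the pivot at 0). Takes 3 N plus 0.7 N per mm: 8 N at release, 10 N at the stop, then shoots up; over 20 N on the latch harms it. Springs back when let go.
- fork_mid (a point): grip centre of the loose forked tool (0.12 kg), 62 mm above its tine tips; z up, x along the tine spacing, y thickness; alike after half a turn. From the tips: 2 steel tines 24 long, 7 wide (x), 6 thick (y), gap between them 12 mm; bridge to 32 mm; flange 44 x 24 from 32 to 38; wooden handle 24 (x) by 22 (y) mm from 38 to 104. Starts upright in its stand, tines down.
- fork_seat (a point): point on the tool's axis at the underside of its flange, 32 mm above the tine tips; same axes as fork_mid.
- stand_slot (a point): centre of the mouth of the slot in the tool's wooden stand (fixed block 90 x 70 mm, top 40 mm above the counter); axes x, y along the slot's sides. Slot 32 (x) by 12 (y) mm, 34 mm deep; the fork, 26 by 6 mm, goes in and the flange rests on the block, so that fork_seat lies here (tine tips 8 mm above the counter).
- pail_mid (a point): centre of a bystander, to be left alone: empty tin-plated pail, 90 mm wide, 85 mm high.
- mold_mid (a point): centre of a bystander, to be left alone: grey silicone cube mold, 100 x 100 x 32 mm.
- whisk_mid (a point): centre of a bystander, to be left alone: small stainless whisk, 210 mm, lying down.
- pipettes_mid (a point): centre of a bystander, to be left alone: stand of glass pipettes, 80 x 150 mm base, 150 mm high.
- jar_mid (a point): centre of a bystander, to be left alone: glass jar with metal cap, 64 mm wide, 80 mm high.
- cutter_mid (a point): centre of a bystander, to be left alone: stainless ring cutter, 70 mm wide, 40 mm high.

How it is judged:
By the outcome, as a careful person would: the job done as asked, in the order asked, and still so for the second after the job is handed in, with the robot touching nothing.
It also fails if it takes over 66 s, if anything falls off the work surface, if the arm or the gripper's body presses on something with over 40 N, if the wrist force passes 120 N, or if a joint passes its speed limit or range.

## Robot

A 6-joint arm with a two-finger parallel gripper is mounted at the origin on the work surface. World frame = base frame: x ahead of the robot, y to its left, z up, the work surface at z = 0. Lengths are in mm, angles in rad, forces in N, time in s.
With the tool pointing down it reaches from about 300 to 775 mm from the base axis. Payload 14.6 kg.
Tool frame: the origin (TCP) lies on the centre line of the jaws, within the pads' length; the fingertips stand 25 mm ahead of it and the grasp point (between the pads) lies 6 mm ahead of it (env.tip_extent is the distance from the TCP to the fingertips, in mm); z points along the fingers, y is the line along which they close (so a half turn about z gives the same grasp; the last joint's range is limited). The gripper opens to 94 mm and grips with 3 to 60 N. Pads are 16 mm wide; open, the fingers measure 119 mm over their backs; the gripper's body (75 mm by 177 mm) begins 78 mm behind the grasp point.
Start: joints at [1.241, 0.3, 1.521, -0, 1.321, -0.067], TCP at [142.88, 531.107, 230.446] pointing down, gripper open.
Joint ranges: [-3.03, 3.03], [-0.79, 2.21], [0.23, 2.52], [-1.04, 4.18], [0, 3.07], [-2.55, 2.55]. Speed limits (rad/s): [2.22, 2.22, 2.57, 3.14, 3.14, 3.14].

## Interface

Orientations are given as a rotation vector (axis times angle).
In Python, from station import env gives the robot as it stands.
- The arm moves only by the tool play_rows, never from a script. Its argument "targets" is a list of rows, each a list of 7 numbers: the closure in counts, from 0 (fully open) to 255 (shut), then the shift along the world's x, y, z in units of 0.4 m (1.0 is 0.4 m), then the turn, a rotation vector about the world's x, y, z in units of 90 degrees (1.0 is 90 degrees). In form: [[hand, dx, dy, dz, rx, ry, rz], ...]. A call has 1 to 8 rows; each row is the pose to reach, as a shift and turn from the pose commanded when the call began; what a row does not reach only later rows make up. A row lasts 1/10 s, in which the tool goes at most 50 mm and 8.59 degrees, less where a joint would pass 70% of its speed; a pose out of reach is approached as far as the arm can. A call with a number of a shift or a turn outside -1 to 1 is refused whole. A call with a gripper value outside its range is refused whole. The fingers move at their own pace and stop on an object; "grip_force" is the grip in N (left out, the last holds). Time passes only in rows, so rows that repeat a pose let the fingers close. It gives the time, the measured TCP pose, the force, the opening and the grip force at its end, in the units of the state.
- env.state(): the state, without advancing time (a new reading comes with each control period).
- env.read_camera(name): name is "side" or "top"; returns the picture (480x640x3 uint8, red, green, blue); there is no depth.
- env.camera_params(name): a dict with "fx", "fy", "cx", "cy" (pixels), "k1" (the pictures are not rectified: a ray, as slopes to the right and down, at radius r is drawn at 1 + k1 r^2 times it, then the intrinsics apply), "position" and "rotation" of the camera in the world. Camera axes: x right, y up, looking along -z (the intrinsics and any distortion apply to the point x, -y, -z); pixel columns grow to the right and rows downward; lengths in mm; the calibration is good to about 2 mm. A picture is of the moment at which its call begins. camera_params takes no time and is no camera call.
- env.sign_off(): hands the job in; it is judged then, once.
Trained networks look in the newest picture that a camera, given by its name, has taken for a name from the list of things; names that differ only in an ending like _2 or _b are one class to them, and where a whole thing is asked for, a point or a joint stands for the part that bears it (a point fixed in the world has none). Each returns a list of dicts, best first, with "p" (0 to 1); they miss things now and then, are a little off and sometimes report something else, mostly with a low value. They report only what shows in the picture. A call takes as long as a camera call.
- env.find_in(query, camera): "position" ([row, column] in pixels, amid what is visible of it).
- env.cut_out(query, camera): "region" (480x640 bool, what is visible of it) and "position" ([row, column] in pixels, amid what is visible of it).
- env.pinpoint(query, camera): "position" ([row, column] in pixels: a listed point, or the origin of a listed thing).
The state is a dict: "time_s": time; "qpos": joint angles; "joint_vel": joint speeds; "tau": joint torques, N m; "tool_pos": TCP position; "eef_rot": TCP orientation; "contact_force": force on the tool from outside, world axes, zero at the start; "ft_torque": the same for the moment, N m; "opening": finger opening in mm; "gripper_force": force on a finger pad.
Only numpy, scipy, OpenCV 4.12 (cv2) and the standard library are available. Lean on these libraries where they do the work, as an engineer would, in place of code of your own. Each camera call takes 0.05 s, during which the arm holds its last target. There are 200 camera calls.

## Working session

There is one attempt and no reset: what is moved stays moved. The work goes in short steps, Python scripts to look and compute and a tool call to move; the robot and the scene stay as the last step left them, time stands still between calls to the robot, and variables do not carry over. Pictures are saved under pics/ and viewed, at most 10 in all, crops included, and the job is handed in when it is done.

Besides the shell and the picture viewer there is one more tool, called after ">>>" by a JSON object that holds its "op" and its "data". play_rows: Moves the arm, as the interface text tells. Shifts and turns lie within -1 to 1; 1 stands for 0.4 m of shift or 90 degrees of turn. Its arguments: {"type":"object","properties":{"targets":{"type":"array","items":{"type":"array","items":{"type":"number"}}},"grip_force":{"type":"number"}},"required":["targets"]}

```bash
mkdir -p pics; ls; cat > h.py <<'E'
import numpy as np, cv2
from station import env
from scipy.spatial.transform import Rotation as R
def ray(cam,rc):
    p=env.camera_params(cam); K=np.array([[p['fx'],0,p['cx']],[0,p['fy'],p['cy']],[0,0,1.]])
    u=cv2.undistortPoints(np.array([[[rc[1],rc[0]]]],float),K,np.array([p['k1'],0,0,0.]))[0,0]
    Rm=np.array(p['rotation']); Rm=Rm if Rm.shape==(3,3) else R.from_rotvec(Rm.ravel()).as_matrix()
    return np.array(p['position'],float), Rm@np.array([u[0],-u[1],-1])
def onz(cam,rc,z):
    o,d=ray(cam,rc); return o+d*(z-o[2])/d[2]
def proj(cam,P):
    p=env.camera_params(cam); Rm=np.array(p['rotation']); c=Rm.T@(np.array(P,float)-p['position'])
    x,y=c[0]/-c[2],-c[1]/-c[2]; f=1+p['k1']*(x*x+y*y)
    return np.array([p['cy']+p['fy']*y*f,p['cx']+p['fx']*x*f])
def tri(a,b):
    (o1,d1),(o2,d2)=a,b; d1=d1/np.linalg.norm(d1); d2=d2/np.linalg.norm(d2)
    s=np.linalg.lstsq(np.c_[d1,-d2],o2-o1,rcond=None)[0]
    return (o1+d1*s[0]+o2+d2*s[1])/2, np.linalg.norm(o1+d1*s[0]-o2-d2*s[1])
E
python3 - <<'E'
from h import *
np.set_printoptions(precision=1,suppress=True)
for c in('top','side'):
    p=env.camera_params(c); print(c,p)
    cv2.imwrite(f'pics/{c}0.png',env.read_camera(c)[:,:,::-1])
Z=dict(box=0,pivot_nominal=85,rod_nominal=85,keeper_nominal=85,fork_mid=70,fork_seat=40,stand_slot=40)
for n,z in Z.items():
    D={}
    for c in('top','side'):
        r=env.pinpoint(n,c)
        for q in r[:2]: print(n,c,round(q['p'],2),np.array(q['position']),onz(c,q['position'],z))
        if r: D[c]=ray(c,r[0]['position'])
    if len(D)==2: print('   tri',*tri(D['top'],D['side']))
print(env.state())
E
```

```text
pics
top {'fx': 576.0497990787255, 'fy': 576.0497990787255, 'cx': 314.88793530940546, 'cy': 235.2776688903278, 'k1': -0.0006582789310542907, 'position': array([ 366.1,   22.8, 1217.5]), 'rotation': array([ 0.2, -0.2, -1.5])}
side {'fx': 462.82481949630574, 'fy': 462.82481949630574, 'cx': 316.9419395799019, 'cy': 243.2505163279458, 'k1': -0.012006872325967189, 'position': array([283.2, 799.3, 584.7]), 'rotation': array([ 0.3, -1.3, -2.4])}
box top 0.68 [254.1 331.7] [578.8  -0.5   0. ]
box side 0.86 [262.8 344. ] [580.   -7.9   0. ]
box side 0.46 [183.4 357.2] [ 703.5 -421.     0. ]
   tri [577.6  -0.5   5.4] 0.6093457205641004
pivot_nominal top 0.71 [240.1 308.4] [591.3  48.3  85. ]
pivot_nominal side 0.79 [238.6 331.4] [593.8  38.2  85. ]
   tri [589.9  48.1  91.5] 0.3056075041684813
rod_nominal top 0.94 [250.1 352.6] [573.  -40.5  85. ]
rod_nominal side 0.81 [226.2 357.8] [562.7 -34.9  85. ]
   tri [569.4 -41.6  81.1] 8.71920620179366
keeper_nominal top 0.77 [255.2 357.4] [562.9 -50.1  85. ]
keeper_nominal side 0.98 [220.7 363.8] [559.3 -63.9  85. ]
   tri [558.3 -50.3  93. ] 6.515547337507452
fork_mid top 0.87 [310.4 497.2] [ 461.4 -328.4   70. ]
fork_mid top 0.21 [178.2 200.5] [720.3 276.6  70. ]
fork_mid side 0.77 [189.1 434.3] [ 459.7 -332.4   70. ]
   tri [ 460.1 -327.9   72. ] 2.1918201615210084
fork_seat top 0.9 [308.8 490.1] [ 466.7 -323.3   40. ]
fork_seat side 0.61 [198.6 433. ] [ 459.9 -337.6   40. ]
   tri [ 461.8 -321.6   47.6] 8.680706868146922
stand_slot side 0.8 [199.7 434.6] [ 454.6 -333.    40. ]
{'time_s': 0.8, 'qpos': array([ 1.2,  0.3,  1.5,  0. ,  1.3, -0.1]), 'joint_vel': array([-0., -0., -0., -0.,  0., -0.]), 'tau': array([  0. , -53.2, -35.3,   0.1,   0. ,   0. ]), 'tool_pos': array([142.9, 531.1, 230.4]), 'eef_rot': array([-0.4, -3.1,  0. ]), 'contact_force': array([ 0.2,  0.1, -0.3]), 'ft_torque': array([-0., -0.,  0.]), 'gripper_force': 0.0, 'opening': 93.79172096822568}
```

```bash
sed -i 's/Rm=np.array(p\[.rotation.\]); c=/Rm=R.from_rotvec(p["rotation"]).as_matrix(); c=/' h.py
python3 - <<'E'
import cv2,numpy as np
t=cv2.imread('pics/top0.png'); s=cv2.imread('pics/side0.png')
a=cv2.resize(t[190:320,250:450],None,fx=4,fy=4,interpolation=cv2.INTER_CUBIC)
cv2.imwrite('pics/topbox.png',a)
b=cv2.resize(t[260:360,440:560],(480,400),interpolation=cv2.INTER_CUBIC)
c=cv2.resize(s[150:250,390:470],(320,400),interpolation=cv2.INTER_CUBIC)
cv2.imwrite('pics/stand.png',np.hstack([b,c]))
E
```

```text
(no output)
```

View pics/top0.png

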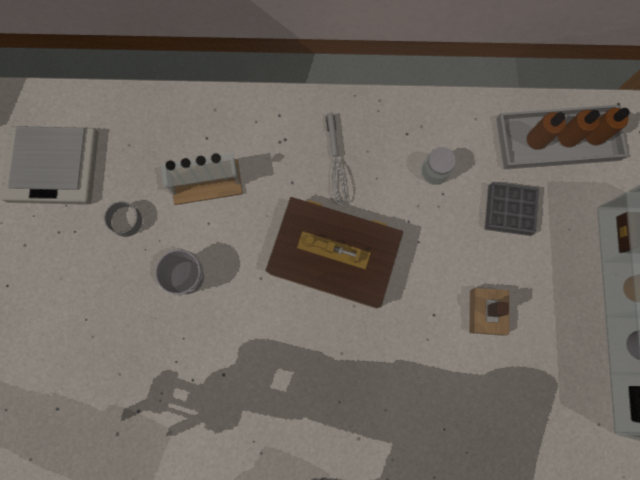

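View pics/topbox.png

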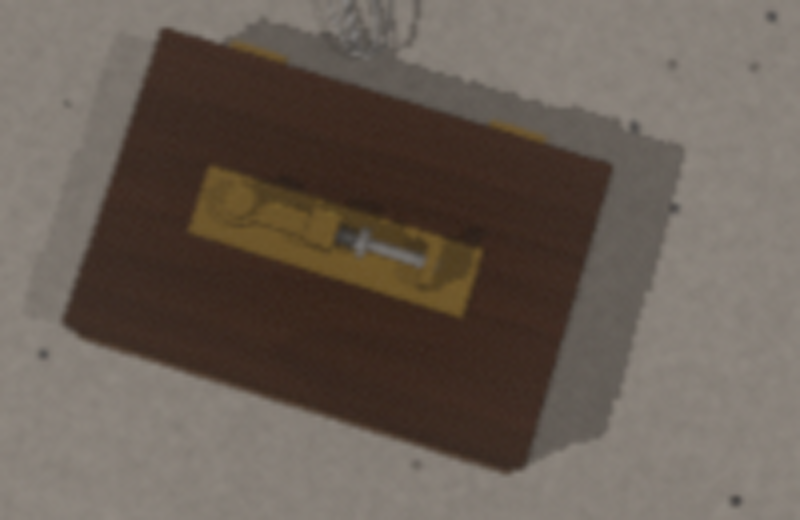

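View pics/stand.png

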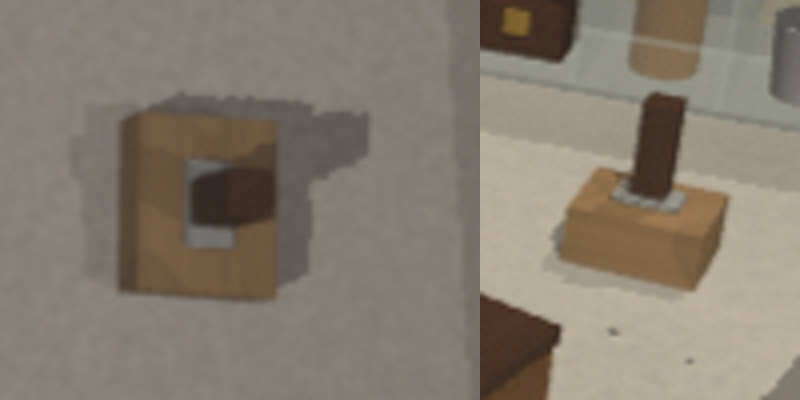

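View pics/side0.png

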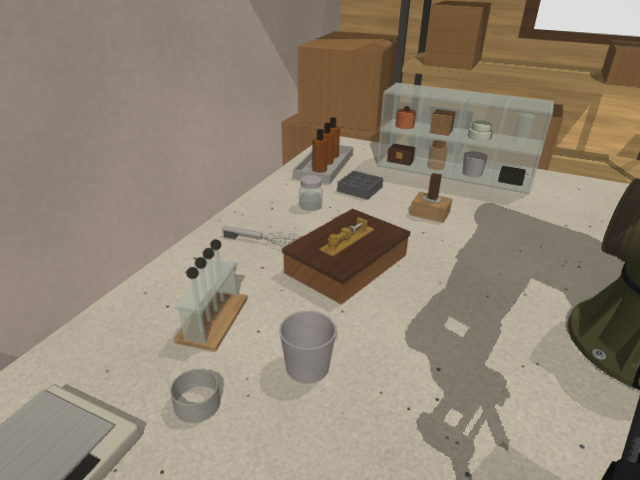

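```bash
cat > m.py <<'E'
from h import *
np.set_printoptions(precision=2,suppress=True)
def fit(cam,pix,model,z):
    W=np.array([onz(cam,p,z)[:2] for p in pix]); M=np.array(model,float)
    a=W-W.mean(0); b=M-M.mean(0); H=b.T@a; th=np.arctan2(H[0,1]-H[1,0],H[0,0]+H[1,1])
    Rm=np.array([[np.cos(th),-np.sin(th)],[np.sin(th),np.cos(th)]])
    t=W.mean(0)-Rm@M.mean(0); return th,t,W-(M@Rm.T+t),W
E
python3 - <<'E'
from m import *
tb=lambda l:[(190+y/4-.375,250+x/4-.375) for x,y in l]
ts=lambda l:[(260+y/4-.375,440+x/4-.375) for x,y in l]
lid=tb([(163,28),(612,163),(523,472),(65,322)])
th,t,r,W=fit('top',lid,[(80,120),(80,-120),(-80,-120),(-80,120)],65)
print('box',np.degrees(th),t,'\n',r)
Rb=np.array([[np.cos(th),-np.sin(th)],[np.sin(th),np.cos(th)]])
tob=lambda n,x,y,z:print(n,(onz('top',tb([(x,y)])[0],z)[:2]-t)@Rb)
for p in [(209,166),(483,248),(464,318),(188,234)]: tob('plate',*p,68)
tob('post',231,198,97);tob('collar',364,241,85);tob('rod@collar',372,243,85);tob('rod@keeper',427,261,85);tob('keeper',436,262,95)
for n,q in dict(piv=(591.3,48.3),rod=(573,-40.5),keep=(562.9,-50.1)).items(): print(n,(np.array(q)-t)@Rb)
st=ts([(138,113),(277,120),(275,298),(138,293)])
th,t,r,W=fit('top',st,[(45,35),(45,-35),(-45,-35),(-45,35)],40)
print('stand',np.degrees(th),t,'\n',r)
for n,q in (('flange',(187,160)),('flange',(187,245)),('flange',(232,248)),('flange',(235,165))): print(n,onz('top',ts([q])[0],46))
for q in [(273,168),(273,214)]: print('handle top',onz('top',ts([q])[0],112))
print(R.from_rotvec(env.state()['eef_rot']).as_matrix())
for c in('top','side'):
    r=env.cut_out('fork_mid',c); m=r[0]['region'].astype(np.uint8); print(r[0]['p'],cv2.boundingRect(m)); 
E
```

```text
box -16.245309133654064 [574.9   -4.98] 
 [[ 1.03  0.75]
 [ 1.96 -0.79]
 [-2.84 -0.32]
 [-0.15  0.35]]
plate [17.77 75.49]
plate [ 19.27 -69.83]
plate [-17.91 -70.9 ]
plate [-19.02  74.79]
post [-0.08 57.38]
collar [  1.36 -11.66]
rod@collar [  1.6  -15.76]
rod@keeper [  1.17 -44.56]
keeper [  0.18 -48.83]
piv [ 0.84 55.74]
rod [  8.11 -34.64]
keep [  1.1  -46.68]
stand -1.961674485506976 [ 462.46 -325.71] 
 [[-0.04 -0.  ]
 [ 0.46 -0.81]
 [ 0.58  1.04]
 [-1.01 -0.22]]
flange [ 484.57 -314.69   46.  ]
flange [ 441.86 -313.16   46.  ]
flange [ 440.91 -335.68   46.  ]
flange [ 482.62 -338.86   46.  ]
handle top [ 475.06 -336.54  112.  ]
handle top [ 453.2  -335.59  112.  ]
[[-0.97  0.26 -0.  ]
 [ 0.26  0.97 -0.  ]
 [ 0.   -0.   -1.  ]]
0.66 (486, 300, 22, 23)
0.83 (423, 173, 19, 31)
```

>>> {"op": "play_rows", "data": {"targets": [[0, 0.5, -0.75, 0, 0, 0, 0.07], [0, 0.5, -0.75, 0, 0, 0, 0.07], [0, 0.5, -0.75, 0, 0, 0, 0.07], [0, 0.5, -0.75, 0, 0, 0, 0.07], [0, 0.5, -0.75, 0, 0, 0, 0.07], [0, 0.5, -0.75, 0, 0, 0, 0.07], [0, 0.5, -0.75, 0, 0, 0, 0.07], [0, 0.5, -0.75, 0, 0, 0, 0.07]]}}

```text
time_s: 1.7
tool_pos: [344.6, 228.0, 230.7]
eef_rot: [0.246, 3.131, -0.0]
contact_force: [-0.3, -0.4, 0.7]
opening: 94.0
gripper_force: 0.0
```

>>> {"op": "play_rows", "data": {"targets": [[0, 0.2, -0.9, 0, 0, 0, 0.0755], [0, 0.2, -0.9, 0, 0, 0, 0.0755], [0, 0.2, -0.9, 0, 0, 0, 0.0755], [0, 0.2, -0.9, 0, 0, 0, 0.0755], [0, 0.2, -0.9, 0, 0, 0, 0.0755], [0, 0.2, -0.9, 0, 0, 0, 0.0755], [0, 0.2, -0.9, 0, 0, 0, 0.0755], [0, 0.2, -0.9, 0, 0, 0, 0.0755]]}}

```text
time_s: 2.5
tool_pos: [423.2, -131.7, 230.4]
eef_rot: [0.057, 3.141, -0.0]
contact_force: [0.6, 0.1, -0.3]
opening: 94.2
gripper_force: 0.0
```

>>> {"op": "play_rows", "data": {"targets": [[0, 0.1, -0.49, 0, 0, 0, 0], [0, 0.1, -0.49, 0, 0, 0, 0], [0, 0.1, -0.49, 0, 0, 0, 0], [0, 0.1, -0.49, 0, 0, 0, 0], [0, 0.1, -0.49, 0, 0, 0, 0], [0, 0.1, -0.49, -0.1, 0, 0, 0], [0, 0.1, -0.49, -0.1, 0, 0, 0], [0, 0.1, -0.49, -0.1, 0, 0, 0]]}}

```text
time_s: 3.3
tool_pos: [463.1, -324.1, 191.0]
eef_rot: [-0.052, -3.14, -0.001]
contact_force: [-0.1, -0.6, 0.7]
opening: 93.9
gripper_force: 0.0
```

```bash
python3 - <<'E'
from h import *
s=env.state(); print(s['tool_pos'],s['time_s'],s['qpos']); M=R.from_rotvec(s['eef_rot']).as_matrix(); print(np.degrees(np.arctan2(M[1,1],M[0,1])),M[:,2])
E
```

```text
[ 463.08538074 -324.05780402  190.9727417 ] 3.3 [-6.75404437e-01  3.68193631e-01  1.52447233e+00  6.32620740e-05
  1.24990835e+00 -2.21280576e+00]
88.08544861675499 [-7.28606346e-04  6.60598796e-04 -9.99999516e-01]
```

>>> {"op": "play_rows", "data": {"targets": [[0, -0.001, -0.002, -0.1, 0, 0, 0], [0, -0.001, -0.002, -0.2, 0, 0, 0], [0, -0.001, -0.002, -0.25, 0, 0, 0], [0, -0.001, -0.002, -0.286, 0, 0, 0], [0, -0.001, -0.002, -0.286, 0, 0, 0], [150, -0.001, -0.002, -0.286, 0, 0, 0], [255, -0.001, -0.002, -0.286, 0, 0, 0], [255, -0.001, -0.002, -0.286, 0, 0, 0]], "grip_force": 45}}

```text
time_s: 4.1
tool_pos: [462.9, -326.0, 77.3]
eef_rot: [0.054, 3.14, -0.002]
contact_force: [-0.0, -0.5, -0.6]
opening: 73.6
gripper_force: 0.0
```

>>> {"op": "play_rows", "data": {"targets": [[255, 0, 0, 0, 0, 0, 0], [255, 0, 0, 0, 0, 0, 0], [255, 0, 0, 0, 0, 0, 0], [255, 0, 0, 0, 0, 0, 0], [255, 0, 0, 0, 0, 0, 0], [255, 0, 0, 0, 0, 0, 0]]}}

```text
time_s: 4.7
tool_pos: [462.5, -325.7, 76.0]
eef_rot: [-0.054, -3.141, -0.0]
contact_force: [-0.3, -0.4, -0.1]
opening: 25.4
gripper_force: 0.0
```

>>> {"op": "play_rows", "data": {"targets": [[255, 0, 0, 0, 0, 0, 0], [255, 0, 0, 0, 0, 0, 0], [255, 0, 0, 0, 0, 0, 0], [255, 0, 0, 0, 0, 0, 0], [255, 0, 0, 0, 0, 0, 0]]}}

```text
time_s: 5.2
tool_pos: [462.5, -325.7, 76.0]
eef_rot: [-0.054, -3.141, -0.0]
contact_force: [-0.3, -0.3, -0.0]
opening: 21.9
gripper_force: 45.0
```

```bash
python3 - <<'E'
from h import *
s=env.state(); print({k:np.round(v,3) for k,v in s.items()})
for c in('top','side'):
    cv2.imwrite(f'pics/{c}1.png',env.read_camera(c)[:,:,::-1])
E
```

```text
{'time_s': np.float64(5.2), 'qpos': array([-0.678,  0.506,  1.62 , -0.   ,  1.016, -2.215]), 'joint_vel': array([-0.   ,  0.   , -0.   ,  0.001,  0.001, -0.001]), 'tau': array([ 1.1200e-01, -5.9404e+01, -2.9887e+01, -5.0000e-03,  1.2100e-01,
        0.0000e+00]), 'tool_pos': array([ 462.459, -325.702,   76.031]), 'eef_rot': array([-0.054, -3.141, -0.   ]), 'contact_force': array([-0.294, -0.278, -0.026]), 'ft_torque': array([-0.052, -0.051, -0.028]), 'gripper_force': np.float64(45.0), 'opening': np.float64(21.863)}
```

>>> {"op": "play_rows", "data": {"targets": [[255, 0, 0, 0.05, 0, 0, 0], [255, 0, 0, 0.12, 0, 0, 0], [255, 0, 0, 0.22, 0, 0, 0], [255, 0, 0, 0.31, 0, 0, 0], [255, 0.03, 0.1, 0.31, 0, 0, -0.05], [255, 0.07, 0.2, 0.31, 0, 0, -0.1], [255, 0.11, 0.3, 0.31, 0, 0, -0.159], [255, 0.15, 0.4, 0.31, 0, 0, -0.159]]}}

```text
time_s: 6.1
tool_pos: [522.7, -164.1, 200.1]
eef_rot: [-0.45, -3.109, -0.0]
contact_force: [1.3, -0.0, -0.2]
opening: 21.8
gripper_force: 45.0
```

>>> {"op": "play_rows", "data": {"targets": [[255, 0.04, 0.11, 0, 0, 0, 0], [255, 0.08, 0.22, 0, 0, 0, 0], [255, 0.113, 0.328, 0, 0, 0, 0], [255, 0.113, 0.328, -0.03, 0, 0, 0], [255, 0.113, 0.328, -0.06, 0, 0, 0], [255, 0.113, 0.328, -0.06, 0, 0, 0], [255, 0.113, 0.328, -0.06, 0, 0, 0], [255, 0.113, 0.328, -0.06, 0, 0, 0]]}}

```text
time_s: 6.9
tool_pos: [567.7, -35.5, 176.5]
eef_rot: [0.447, 3.109, 0.0]
contact_force: [0.7, -0.3, -1.2]
opening: 21.7
gripper_force: 45.0
```

```bash
python3 - <<'E'
from m import *
s=env.state(); print(s['tool_pos'],s['time_s'],s['contact_force']); M=R.from_rotvec(s['eef_rot']).as_matrix(); print(np.degrees(np.arctan2(M[1,1],M[0,1])),M[:,2])
I={c:env.read_camera(c)[:,:,::-1] for c in('top','side')}
p=np.array(s['tool_pos'])
print('side tip exp',proj('side',p-[0,0,68]),'rod',proj('side',(567.8,-34.4,85)),'mid',proj('side',p-[0,0,6]))
a=cv2.resize(I['side'][160:260,310:410],(600,600),interpolation=cv2.INTER_CUBIC)
cv2.imwrite('pics/side2.png',a); cv2.imwrite('pics/top2.png',I['top'])
E
```

```text
[567.71 -35.47 176.51] 6.9 [ 0.73 -0.29 -1.24]
73.64356855144544 [ 0. -0. -1.]
side tip exp [216.09 356.37] rod [225.78 355.51] mid [189.92 358.14]
```

View pics/side2.png

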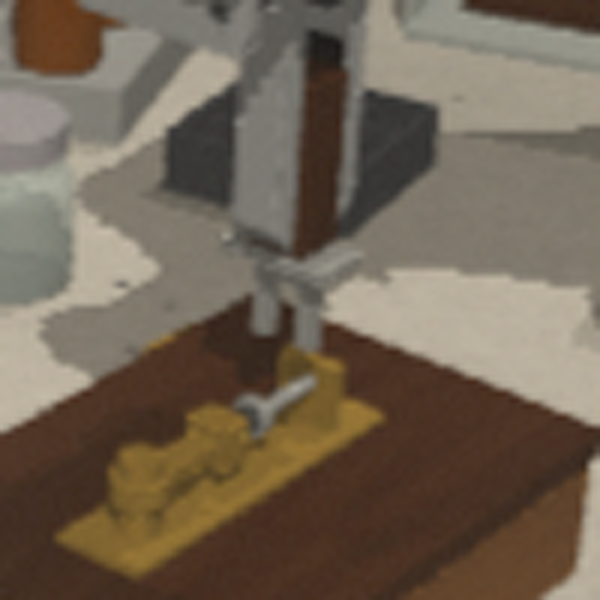

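```bash
python3 - <<'E'
from m import *
p=np.array(env.state()['tool_pos']); th=np.radians(-16.3); ex=np.array([np.cos(th),np.sin(th)]); ey=np.array([-ex[1],ex[0]])
px=lambda x,y:(160+y/6-.4,310+x/6-.4)
B=lambda P:np.array([(P[:2]-p[:2])@ex,(P[:2]-p[:2])@ey])
for n,q,z in [('tineL',(264,334),108.5),('tineR',(308,350),108.5),('rod c',(268,410),85),('rod k',(313,382),85),('collar ctr',(257,414),85),('flangeL',(256,262),146),('flangeR',(320,298),146)]:
    print(n,B(onz('side',px(*q),z)))
tb=lambda l:[(190+y/4-.375,250+x/4-.375) for x,y in l]
for q in [(372,243),(427,261)]: print('top rod',B(onz('top',tb([q])[0],85)))
I=cv2.imread('pics/top2.png'); cv2.imwrite('pics/t2.png',cv2.resize(I[190:320,280:440],None,fx=4,fy=4,interpolation=cv2.INTER_CUBIC))
E
```

```text
tineL [6.72 0.75]
tineR [-12.13  -0.36]
rod c [-3.84 10.07]
rod k [ -3.59 -17.54]
collar ctr [-2.67 15.05]
flangeL [ 0.17 17.43]
flangeR [-32.23  24.05]
top rod [-0.01 15.21]
top rod [ -0.41 -13.58]
```

View pics/t2.png

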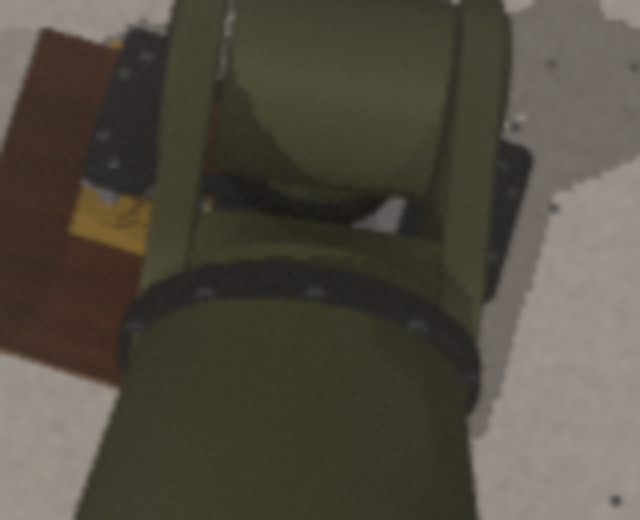

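>>> {"op": "play_rows", "data": {"targets": [[255, -0.0017, 0.0005, 0, 0, 0, 0], [255, -0.0017, 0.0005, -0.02, 0, 0, 0], [255, -0.0017, 0.0005, -0.04, 0, 0, 0], [255, -0.0017, 0.0005, -0.047, 0, 0, 0], [255, -0.0017, 0.0005, -0.05, 0, 0, 0], [255, -0.0017, 0.0005, -0.053, 0, 0, 0], [255, -0.0017, 0.0005, -0.056, 0, 0, 0], [255, -0.0017, 0.0005, -0.056, 0, 0, 0]]}}

```text
time_s: 7.8
tool_pos: [567.0, -34.3, 153.6]
eef_rot: [0.445, 3.11, 0.0]
contact_force: [0.3, -0.5, -1.1]
opening: 22.0
gripper_force: 45.0
```

>>> {"op": "play_rows", "data": {"targets": [[255, 0, 0, -0.003, 0, 0, 0], [255, 0, 0, -0.006, 0, 0, 0], [255, 0, 0, -0.006, 0, 0, 0]]}}

```text
time_s: 8.1
tool_pos: [567.0, -34.3, 151.1]
eef_rot: [-0.445, -3.11, -0.0]
contact_force: [-0.0, 0.3, -1.5]
opening: 22.0
gripper_force: 45.0
```

>>> {"op": "play_rows", "data": {"targets": [[255, 0, 0, -0.008, 0, 0, 0], [255, 0, 0, -0.016, 0, 0, 0], [255, 0, 0, -0.0228, 0, 0, 0], [255, 0, 0, -0.0228, 0, 0, 0], [255, 0, 0, -0.0228, 0, 0, 0]]}}

```text
time_s: 8.6
tool_pos: [567.0, -34.3, 142.1]
eef_rot: [-0.445, -3.11, -0.0]
contact_force: [0.1, 0.4, -1.5]
opening: 21.7
gripper_force: 45.0
```

```bash
python3 - <<'E'
from m import *
s=env.state(); print(s['tool_pos'],s['contact_force'],s['ft_torque'])
I=env.read_camera('side')[:,:,::-1]
cv2.imwrite('pics/side3.png',cv2.resize(I[180:260,310:390],(640,640)[:2],interpolation=cv2.INTER_CUBIC)[:600])
E
```

```text
[566.99 -34.32 142.06] [ 0.13  0.38 -1.47] [-0.01  0.03  0.01]
```

View pics/side3.png

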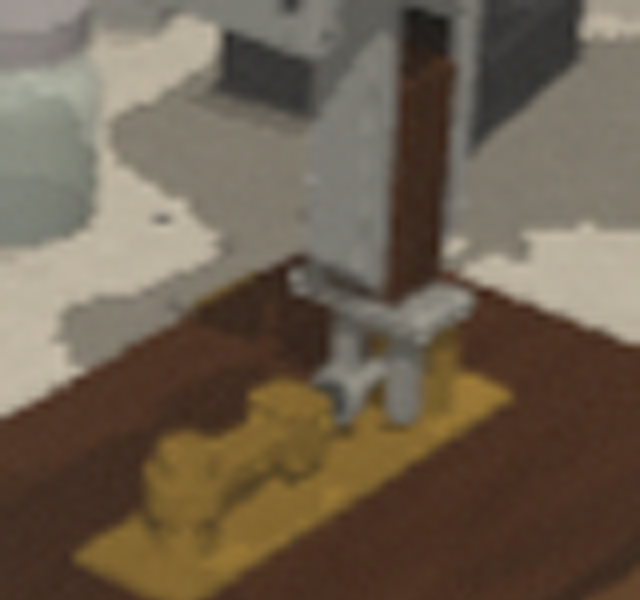

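>>> {"op": "play_rows", "data": {"targets": [[255, 0.0014, 0.0048, 0, 0, 0, 0], [255, 0.0028, 0.0096, 0, 0, 0, 0], [255, 0.0042, 0.0144, 0, 0, 0, 0], [255, 0.0056, 0.0192, 0, 0, 0, 0], [255, 0.0056, 0.0192, 0, 0, 0, 0]]}}

```text
time_s: 9.15
tool_pos: [569.3, -26.3, 142.1]
eef_rot: [0.444, 3.11, 0.0]
contact_force: [0.4, 0.3, -0.1]
opening: 21.9
gripper_force: 45.0
```

>>> {"op": "play_rows", "data": {"targets": [[255, 0.0007, 0.0024, 0, 0, 0, 0], [255, 0.0014, 0.0048, 0, 0, 0, 0], [255, 0.0014, 0.0048, 0, 0, 0, 0]]}}

```text
time_s: 9.45
tool_pos: [569.8, -24.6, 142.1]
eef_rot: [0.445, 3.11, -0.0]
contact_force: [-0.2, 0.3, -0.5]
opening: 21.9
gripper_force: 45.0
```

>>> {"op": "play_rows", "data": {"targets": [[255, 0.0007, 0.0024, 0, 0, 0, 0], [255, 0.0007, 0.0024, 0, 0, 0, 0]]}}

```text
time_s: 9.65
tool_pos: [570.1, -23.7, 142.1]
eef_rot: [-0.445, -3.11, 0.0]
contact_force: [-0.7, 0.8, -1.7]
opening: 22.1
gripper_force: 45.0
```

>>> {"op": "play_rows", "data": {"targets": [[255, 0.0007, 0.0024, 0, 0, 0, 0], [255, 0.0007, 0.0024, 0, 0, 0, 0]]}}

```text
time_s: 9.85
tool_pos: [570.4, -22.7, 142.1]
eef_rot: [0.445, 3.11, 0.0]
contact_force: [-0.1, -0.7, -0.3]
opening: 21.8
gripper_force: 45.0
```

>>> {"op": "play_rows", "data": {"targets": [[255, 0.0007, 0.0024, 0, 0, 0, 0], [255, 0.0007, 0.0024, 0, 0, 0, 0]]}}

```text
time_s: 10.05
tool_pos: [570.7, -21.7, 142.1]
eef_rot: [-0.445, -3.11, -0.0]
contact_force: [-1.0, 0.5, -1.3]
opening: 21.6
gripper_force: 45.0
```

>>> {"op": "play_rows", "data": {"targets": [[255, 0.0007, 0.0024, 0, 0, 0, 0], [255, 0.0007, 0.0024, 0, 0, 0, 0]]}}

```text
time_s: 10.25
tool_pos: [570.8, -21.1, 142.1]
eef_rot: [-0.445, -3.11, 0.001]
contact_force: [-1.2, -2.1, -0.4]
opening: 21.5
gripper_force: 45.0
```

>>> {"op": "play_rows", "data": {"targets": [[255, 0.0007, 0.0024, 0, 0, 0, 0], [255, 0.0007, 0.0024, 0, 0, 0, 0]]}}

```text
time_s: 10.45
tool_pos: [571.2, -20.1, 142.1]
eef_rot: [-0.445, -3.11, 0.001]
contact_force: [-0.9, -3.8, 0.0]
opening: 21.7
gripper_force: 45.0
```

>>> {"op": "play_rows", "data": {"targets": [[255, 0.0007, 0.0024, 0, 0, 0, 0], [255, 0.0014, 0.0048, 0, 0, 0, 0], [255, 0.0021, 0.0072, 0, 0, 0, 0], [255, 0.0028, 0.0096, 0, 0, 0, 0], [255, 0.0028, 0.0096, 0, 0, 0, 0], [255, 0.0028, 0.0096, 0, 0, 0, 0]]}}

```text
time_s: 11.05
tool_pos: [572.3, -16.3, 142.1]
eef_rot: [-0.445, -3.11, 0.001]
contact_force: [-2.4, -6.2, 0.0]
opening: 21.7
gripper_force: 45.0
```

>>> {"op": "play_rows", "data": {"targets": [[255, 0.0007, 0.0024, 0, 0, 0, 0], [255, 0.0014, 0.0048, 0, 0, 0, 0], [255, 0.0014, 0.0048, 0, 0, 0, 0], [255, 0.0014, 0.0048, 0, 0, 0, 0]]}}

```text
time_s: 11.45
tool_pos: [572.8, -14.6, 142.1]
eef_rot: [-0.445, -3.11, 0.002]
contact_force: [-3.4, -6.9, 0.2]
opening: 21.7
gripper_force: 45.0
```

```bash
python3 - <<'E'
from h import *
for i in range(3):
    s=env.state(); f=s['contact_force']; print(s['time_s'],s['tool_pos'],f,f[0]*.28+f[1]*.96,s['ft_torque']); env.read_camera('side')
E
```

```text
11.45 [572.773693   -14.60649327 142.13160973] [-3.42303175 -6.8615966   0.18291836] -7.545581622344059 [-1.70028926  0.53175381  0.04497274]
11.5 [572.76458018 -14.62618589 142.14643145] [-2.07456893 -7.93383849 -0.14540291] -8.197364253658598 [-1.70680833  0.56582468 -0.00541208]
11.55 [572.75699725 -14.6407489  142.10402291] [-1.88018478 -7.1498922   0.16028353] -7.3903482484264 [-1.67788121  0.59646854  0.03891786]
```

>>> {"op": "play_rows", "data": {"targets": [[255, 0.0005, 0.0017, 0, 0, 0, 0], [255, 0.001, 0.0034, 0, 0, 0, 0], [255, 0.001, 0.0034, 0, 0, 0, 0], [255, 0.001, 0.0034, 0, 0, 0, 0]]}}

```text
time_s: 12.0
tool_pos: [573.1, -13.4, 142.1]
eef_rot: [-0.445, -3.11, 0.002]
contact_force: [-2.4, -8.3, 0.8]
opening: 21.7
gripper_force: 45.0
```

```bash
python3 - <<'E'
from h import *
for i in range(4):
    s=env.state(); f=s['contact_force']; print(s['time_s'],s['tool_pos'],f,f[0]*.28+f[1]*.96,s['ft_torque']); I=env.read_camera('side')
cv2.imwrite('pics/side4.png',cv2.resize(I[180:260,310:390,::-1],(640,640),interpolation=cv2.INTER_CUBIC)[:600])
E
```

```text
12.0 [573.11978765 -13.38406585 142.12253269] [-2.44772383 -8.34789391  0.78421293] -8.699340827032186 [-1.94392264  0.57564682 -0.00935492]
12.05 [573.12259179 -13.38776539 142.13462517] [-2.57360155 -7.69406749  0.85456034] -8.106913220854441 [-1.86212548  0.63219334  0.0594967 ]
12.1 [573.12517329 -13.41594184 142.12473281] [-1.80976385 -8.17718273  0.20641577] -8.356829297469917 [-1.92796169  0.63342277  0.0239112 ]
12.15 [573.13011618 -13.40488174 142.11404781] [-2.73994953 -8.72717056  0.12459898] -9.14526960127151 [-1.87272446  0.61427988  0.01117322]
```

View pics/side4.png

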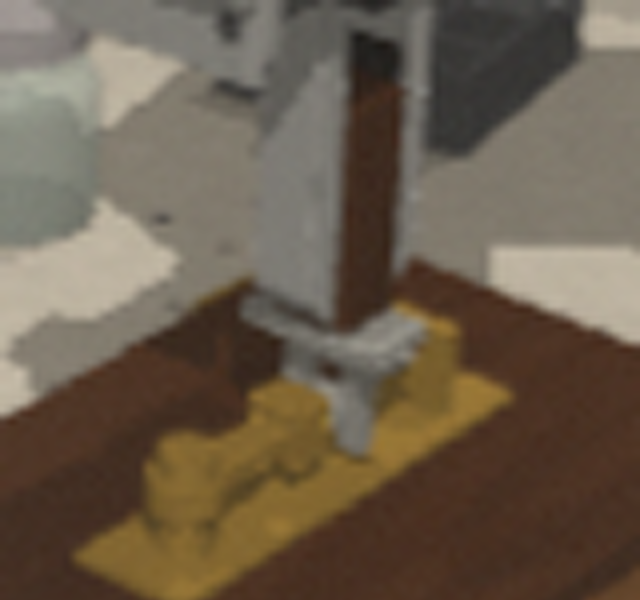

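```bash
cat > arc.py <<'E'
import numpy as np,sys
def arc(phis,f0,k=0.4,r=61,al=np.radians(73.7)):
    e=lambda p:np.array([np.cos(al-p),np.sin(al-p)])
    o=lambda p,kk:r*(e(0)-e(p))+kk*e(p)
    for p in phis:
        d=(o(p,k)-(o(f0,k) if f0>0 else 0))/400; print([round(p,3),round(d[0],4),round(d[1],4),round(-(p-f0)/(np.pi/2),4)])
E
python3 -c "
from arc import *
arc([.03,.06,.09,.12],0);arc([.16,.2,.24,.28,.32,.36,.4,.44],.12);arc([.48,.52,.56,.6,.64,.68,.72,.76],.44);arc([.79,.82,.85,.88],.76)"
```

```text
[0.03, np.float64(-0.0041), np.float64(0.0023), -0.0191]
[0.06, np.float64(-0.0084), np.float64(0.0038), -0.0382]
[0.09, np.float64(-0.0126), np.float64(0.0054), -0.0573]
[0.12, np.float64(-0.0168), np.float64(0.0071), -0.0764]
[0.16, np.float64(-0.0055), np.float64(0.0025), -0.0255]
[0.2, np.float64(-0.0109), np.float64(0.0052), -0.0509]
[0.24, np.float64(-0.0162), np.float64(0.0081), -0.0764]
[0.28, np.float64(-0.0214), np.float64(0.0113), -0.1019]
[0.32, np.float64(-0.0265), np.float64(0.0146), -0.1273]
[0.36, np.float64(-0.0314), np.float64(0.0182), -0.1528]
[0.4, np.float64(-0.0362), np.float64(0.0219), -0.1783]
[0.44, np.float64(-0.0408), np.float64(0.0258), -0.2037]
[0.48, np.float64(-0.0045), np.float64(0.0041), -0.0255]
[0.52, np.float64(-0.0087), np.float64(0.0084), -0.0509]
[0.56, np.float64(-0.0129), np.float64(0.0128), -0.0764]
[0.6, np.float64(-0.0168), np.float64(0.0174), -0.1019]
[0.64, np.float64(-0.0205), np.float64(0.0222), -0.1273]
[0.68, np.float64(-0.0241), np.float64(0.0271), -0.1528]
[0.72, np.float64(-0.0274), np.float64(0.0322), -0.1783]
[0.76, np.float64(-0.0306), np.float64(0.0373), -0.2037]
[0.79, np.float64(-0.0022), np.float64(0.004), -0.0191]
[0.82, np.float64(-0.0043), np.float64(0.008), -0.0382]
[0.85, np.float64(-0.0063), np.float64(0.0121), -0.0573]
[0.88, np.float64(-0.0082), np.float64(0.0162), -0.0764]
```

>>> {"op": "play_rows", "data": {"targets": [[255, -0.0041, 0.0023, 0, 0, 0, -0.0191], [255, -0.0084, 0.0038, 0, 0, 0, -0.0382], [255, -0.0126, 0.0054, 0, 0, 0, -0.0573], [255, -0.0168, 0.0071, 0, 0, 0, -0.0764], [255, -0.0168, 0.0071, 0, 0, 0, -0.0764]]}}

```text
time_s: 12.7
tool_pos: [566.2, -10.5, 142.1]
eef_rot: [-0.632, -3.077, 0.002]
contact_force: [-2.8, -7.9, 1.1]
opening: 21.8
gripper_force: 45.0
```

```bash
python3 - <<'E'
from h import *
for i in range(3):
    s=env.state(); f=s['contact_force']; a=np.radians(73.7)-.12; print(s['time_s'],s['tool_pos'],'rad',f[0]*np.cos(a)+f[1]*np.sin(a),'tang',f[0]*np.sin(a)-f[1]*np.cos(a),f[2]); I=env.read_camera('side')
cv2.imwrite('pics/side5.png',cv2.resize(I[180:260,310:390,::-1],(640,640),interpolation=cv2.INTER_CUBIC)[:600])
E
```

```text
12.7 [566.21358694 -10.50513038 142.12920351] rad -8.357397464638883 tang 0.49947797237265545 1.1251608470783667
12.75 [566.2387228  -10.52919771 142.12173132] rad -9.399389565169805 tang -1.1708614474434111 0.602846040732296
12.8 [566.24973927 -10.55448569 142.10705887] rad -8.74346893435647 tang -0.5572817611472773 1.9399465010764019
```

View pics/side5.png

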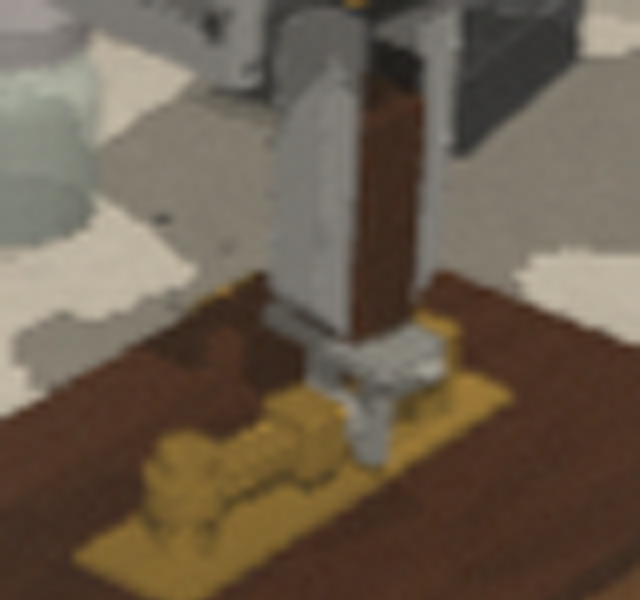

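>>> {"op": "play_rows", "data": {"targets": [[255, -0.0055, 0.0025, 0, 0, 0, -0.0255], [255, -0.0109, 0.0052, 0, 0, 0, -0.0509], [255, -0.0162, 0.0081, 0, 0, 0, -0.0764], [255, -0.0214, 0.0113, 0, 0, 0, -0.1019], [255, -0.0265, 0.0146, 0, 0, 0, -0.1273], [255, -0.0314, 0.0182, 0, 0, 0, -0.1528], [255, -0.0362, 0.0219, 0, 0, 0, -0.1783], [255, -0.0408, 0.0258, 0, 0, 0, -0.2037]]}}

```text
time_s: 13.65
tool_pos: [549.7, -0.1, 142.1]
eef_rot: [-1.115, -2.936, 0.002]
contact_force: [-5.1, -7.7, 1.7]
opening: 22.0
gripper_force: 45.0
```

```bash
cat > f.py <<'E'
from h import *; import sys
def f(phi,n=3):
    for i in range(n):
        s=env.state(); f=s['contact_force']; a=np.radians(73.7)-phi; print(s['time_s'],s['tool_pos'].round(1),'rad %.1f tang %.1f z %.1f'%(f[0]*np.cos(a)+f[1]*np.sin(a),f[0]*np.sin(a)-f[1]*np.cos(a),f[2]),s['ft_torque'].round(2)); I=env.read_camera('side')
    return I
if __name__=='__main__': f(float(sys.argv[1]))
E
python3 f.py .44
```

```text
13.65 [ 5.497e+02 -1.000e-01  1.421e+02] rad -9.1 tang 1.3 z 1.7 [-1.81  1.17  0.01]
13.7 [5.495e+02 2.000e-01 1.420e+02] rad -9.5 tang 0.9 z 1.9 [-1.75  1.27 -0.06]
13.75 [5.495e+02 1.000e-01 1.420e+02] rad -9.0 tang -1.0 z 0.9 [-1.6   1.43  0.01]
```

>>> {"op": "play_rows", "data": {"targets": [[255, -0.0055, 0.0033, 0, 0, 0, -0.0255], [255, -0.0107, 0.0068, 0, 0, 0, -0.0509], [255, -0.0156, 0.0106, 0, 0, 0, -0.0764], [255, -0.0195, 0.0152, 0, 0, 0, -0.1019], [255, -0.0232, 0.02, 0, 0, 0, -0.1273], [255, -0.0268, 0.0249, 0, 0, 0, -0.1528], [255, -0.0301, 0.03, 0, 0, 0, -0.1783], [255, -0.0333, 0.0351, 0, 0, 0, -0.2037]]}}

```text
time_s: 14.6
tool_pos: [536.2, 14.3, 142.0]
eef_rot: [-1.568, -2.721, 0.002]
contact_force: [-5.9, -5.9, 1.7]
opening: 21.8
gripper_force: 45.0
```

```bash
python3 f.py .76
```

```text
14.6 [536.2  14.3 142. ] rad -8.1 tang 2.1 z 1.7 [-1.29  1.46 -0.02]
14.65 [536.   14.6 142. ] rad -7.5 tang 0.4 z 1.9 [-1.24  1.49  0.01]
14.7 [536.   14.5 141.9] rad -8.2 tang -0.1 z 1.3 [-1.05  1.58 -0.02]
```

>>> {"op": "play_rows", "data": {"targets": [[255, -0.0022, 0.004, 0, 0, 0, -0.0191], [255, -0.0043, 0.008, 0, 0, 0, -0.0382], [255, -0.0043, 0.008, 0, 0, 0, -0.0382]]}}

```text
time_s: 15.05
tool_pos: [534.4, 17.5, 141.8]
eef_rot: [-1.648, -2.673, 0.003]
contact_force: [-5.5, -6.2, -0.4]
opening: 21.6
gripper_force: 45.0
```

```bash
python3 f.py .82
```

```text
15.05 [534.4  17.5 141.8] rad -7.7 tang 3.1 z -0.4 [-1.49  1.3  -0.1 ]
15.1 [534.4  17.5 141.8] rad -7.7 tang 2.4 z 0.3 [-1.42  1.33 -0.04]
15.15 [534.4  17.4 141.7] rad -8.6 tang 3.1 z -0.4 [-1.41  1.4  -0.06]
```

>>> {"op": "play_rows", "data": {"targets": [[255, -0.001, 0.002, 0, 0, 0, -0.0095], [255, -0.001, 0.002, 0, 0, 0, -0.0095]]}}

```text
time_s: 15.4
tool_pos: [534.0, 18.1, 141.7]
eef_rot: [-1.667, -2.661, 0.003]
contact_force: [-5.2, -7.1, 0.1]
opening: 21.7
gripper_force: 45.0
```

```bash
python3 f.py .835
```

```text
15.4 [534.   18.1 141.7] rad -7.8 tang 4.1 z 0.1 [-1.65  1.29 -0.06]
15.45 [534.   18.1 141.7] rad -7.8 tang 3.4 z -0.4 [-1.61  1.29 -0.08]
15.5 [534.   18.1 141.7] rad -8.5 tang 4.1 z -0.3 [-1.59  1.25 -0.07]
```

>>> {"op": "play_rows", "data": {"targets": [[255, -0.001, 0.002, 0, 0, 0, -0.0095], [255, -0.001, 0.002, 0, 0, 0, -0.0095]]}}

```text
time_s: 15.75
tool_pos: [533.7, 18.8, 141.7]
eef_rot: [-1.687, -2.649, 0.003]
contact_force: [-6.1, -7.2, -1.5]
opening: 21.7
gripper_force: 45.0
```

```bash
python3 - <<'E'
from f import *
I=f(.85); cv2.imwrite('pics/side6.png',I[:,:,::-1])
# arm mask: brass pixels in box-lid plane for head location
E
```

```text
15.75 [533.7  18.8 141.7] rad -8.6 tang 3.9 z -1.5 [-1.81  1.14 -0.12]
15.8 [533.7  18.8 141.7] rad -8.1 tang 5.3 z -1.3 [-1.86  1.18 -0.12]
15.85 [533.7  18.8 141.7] rad -8.4 tang 4.9 z -1.3 [-1.77  1.23 -0.06]
```

>>> {"op": "play_rows", "data": {"targets": [[255, 0.0022, -0.0045, 0, 0, 0, 0.01], [255, -0.0045, -0.0078, 0, 0, 0, 0.02], [255, -0.0112, -0.0111, 0, 0, 0, 0.02], [255, -0.018, -0.0144, 0, 0, 0, 0.02], [255, -0.0247, -0.0177, 0, 0, 0, 0.02], [255, -0.0315, -0.021, 0, 0, 0, 0.02], [255, -0.0315, -0.021, 0, 0, 0, 0.02]]}}

```text
time_s: 16.6
tool_pos: [521.7, 10.8, 142.3]
eef_rot: [1.645, 2.676, 0.001]
contact_force: [0.5, -0.6, -1.1]
opening: 21.5
gripper_force: 45.0
```

```bash
python3 f.py .82
```

```text
16.6 [521.7  10.8 142.3] rad 0.2 tang 0.7 z -1.1 [-0.16  0.06  0.02]
16.65 [521.8  10.9 142.3] rad 0.1 tang 0.3 z -0.6 [-0.15 -0.01 -0.02]
16.7 [521.9  10.9 142.2] rad 0.1 tang 1.1 z -1.8 [-0.16 -0.04  0.02]
```

>>> {"op": "play_rows", "data": {"targets": [[255, 0, 0, 0.01, 0, 0, 0], [255, 0, 0, 0.025, 0, 0, 0], [255, 0, 0, 0.05, 0, 0, 0], [255, 0, 0, 0.1, 0, 0, 0], [255, -0.02, -0.08, 0.145, 0, 0, 0.07], [255, -0.05, -0.18, 0.145, 0, 0, 0.15], [255, -0.08, -0.28, 0.145, 0, 0, 0.23], [255, -0.1, -0.38, 0.145, 0, 0, 0.31]]}}

```text
time_s: 17.55
tool_pos: [481.2, -142.5, 201.3]
eef_rot: [0.943, 2.995, 0.0]
contact_force: [0.4, 0.3, -1.4]
opening: 22.2
gripper_force: 45.0
```

>>> {"op": "play_rows", "data": {"targets": [[255, 0, 0, 0, 0, 0, 0], [255, 0, 0, 0, 0, 0, 0]]}}

```text
time_s: 17.75
tool_pos: [481.8, -141.7, 200.8]
eef_rot: [0.956, 2.992, 0.0]
contact_force: [-0.3, 0.1, -1.9]
opening: 22.0
gripper_force: 45.0
```

```bash
python3 - <<'E'
from m import *
s=env.state(); p=np.array(s['tool_pos']); print(p,s['time_s'],s['contact_force']); M=R.from_rotvec(s['eef_rot']).as_matrix(); y=np.degrees(np.arctan2(M[1,1],M[0,1])); print(y)
d=np.array([462.46,-325.70])-p[:2]; print('to home',d/400,(76.03-p[2])/400,'rot',(88.09-y)/90)
I={c:env.read_camera(c)[:,:,::-1] for c in('top','side')}
tip=proj('side',p-[0,0,68]); print('tip exp side',tip,'mid',proj('side',p-[0,0,6])); r,c=tip.astype(int)
a=cv2.resize(I['side'][r-55:r+25,c-40:c+40],(400,400),interpolation=cv2.INTER_CUBIC); print('crop off',r-55,c-40)
b=cv2.resize(I['top'][215:285,285:385],(400,280),interpolation=cv2.INTER_CUBIC); b=np.vstack([b,np.zeros((120,400,3),np.uint8)])
cv2.imwrite('pics/chk.png',np.hstack([a,b])); cv2.imwrite('pics/side7.png',I['side'])
E
```

```text
[ 481.78 -141.66  200.83] 17.75 [-0.34  0.09 -1.89]
54.568881190116585
to home [-0.05 -0.46] -0.31200820467505397 rot 0.37245687566537133
tip exp side [194.36 409.71] mid [168.52 413.13]
crop off 139 369
```

View pics/chk.png

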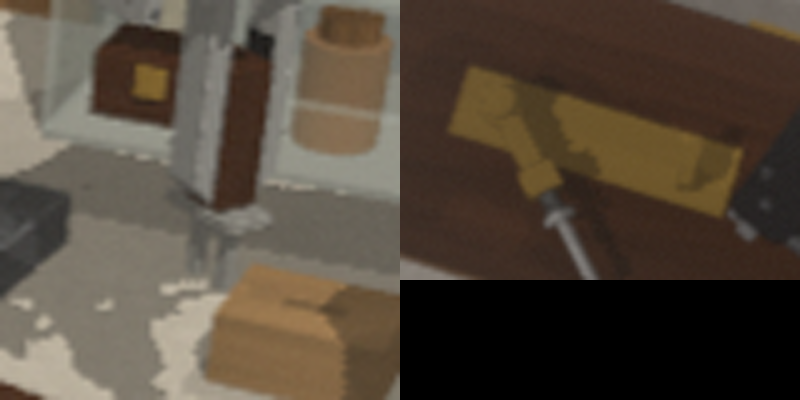

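>>> {"op": "play_rows", "data": {"targets": [[255, -0.01, -0.1, 0, 0, 0, 0.09], [255, -0.022, -0.2, 0, 0, 0, 0.18], [255, -0.033, -0.3, 0, 0, 0, 0.27], [255, -0.04, -0.4, 0, 0, 0, 0.3725], [255, -0.0483, -0.4601, 0, 0, 0, 0.3725], [255, -0.0483, -0.4601, -0.08, 0, 0, 0.3725], [255, -0.0483, -0.4601, -0.19, 0, 0, 0.3725], [255, -0.0483, -0.4601, -0.19, 0, 0, 0.3725]]}}

```text
time_s: 18.65
tool_pos: [461.1, -322.8, 119.4]
eef_rot: [-0.047, -3.134, -0.009]
contact_force: [-0.3, 1.5, -0.8]
opening: 21.6
gripper_force: 45.0
```

>>> {"op": "play_rows", "data": {"targets": [[255, 0, 0, 0, 0, 0, 0], [255, 0, 0, 0, 0, 0, 0]]}}

```text
time_s: 18.85
tool_pos: [463.6, -325.3, 126.6]
eef_rot: [0.047, 3.139, -0.003]
contact_force: [-0.2, -0.6, -1.4]
opening: 22.0
gripper_force: 45.0
```

```bash
python3 - <<'E'
from m import *
s=env.state(); p=np.array(s['tool_pos']); print(p,s['time_s'],s['contact_force']); M=R.from_rotvec(s['eef_rot']).as_matrix(); y=np.degrees(np.arctan2(M[1,1],M[0,1])); print(y)
I=env.read_camera('side')[:,:,::-1]; cv2.imwrite('pics/side8.png',I)
s1=cv2.imread('pics/side1.png') # gripped at home
# flange+tines: compare observed flange (light grey) shift between home-gripped and now
h=np.array([462.46,-325.70,76.03])
for n,dz in (('flange',35),('htop',-36)):
    print(n,proj('side',h-[0,0,dz]),proj('side',p-[0,0,dz]))
a=proj('side',h-[0,0,33]); b=proj('side',p-[0,0,33])
t=s1[int(a[0])-6:int(a[0])+5,int(a[1])-10:int(a[1])+11]
r=cv2.matchTemplate(I[int(b[0])-14:int(b[0])+13,int(b[1])-18:int(b[1])+19],t,cv2.TM_CCOEFF_NORMED)
_,v,_,l=cv2.minMaxLoc(r); print(v,'got col,row',l[0]+int(b[1])-18+10,l[1]+int(b[0])-14+6,'expected shift from',a.astype(int),b-a)
E
```

```text
[ 463.65 -325.3   126.57] 18.85 [-0.18 -0.64 -1.36]
88.2998553296586
flange [199.86 431.07] [182.26 433.41]
htop [174.94 435.07] [156.2  437.57]
0.6528964638710022 got col,row 434 181 expected shift from [199 431] [-17.64   2.34]
```

>>> {"op": "play_rows", "data": {"targets": [[255, 0, 0, -0.01, 0, 0, 0], [255, 0, 0, -0.025, 0, 0, 0], [255, 0, 0, -0.025, 0, 0, 0], [255, 0, 0, -0.025, 0, 0, 0], [255, 0, 0, -0.025, 0, 0, 0]]}}

```text
time_s: 19.4
tool_pos: [462.5, -325.3, 114.2]
eef_rot: [0.048, 3.141, -0.0]
contact_force: [0.4, -0.3, -1.4]
opening: 21.6
gripper_force: 45.0
```

```bash
python3 f.py 0
```

```text
19.4 [ 462.5 -325.3  114.2] rad -0.2 tang 0.5 z -1.4 [-0.02  0.03 -0.03]
19.45 [ 462.5 -325.3  114.3] rad 0.7 tang 0.2 z -0.7 [-0.01 -0.02 -0.01]
19.5 [ 462.5 -325.3  114.2] rad -0.3 tang 0.2 z 0.5 [ 0.04  0.01 -0.01]
```

>>> {"op": "play_rows", "data": {"targets": [[255, 0, -0.001, -0.01, 0, 0, 0], [255, 0, -0.001, -0.02, 0, 0, 0], [255, 0, -0.001, -0.028, 0, 0, 0], [255, 0, -0.001, -0.0355, 0, 0, 0], [255, 0, -0.001, -0.0355, 0, 0, 0], [255, 0, -0.001, -0.0355, 0, 0, 0]]}}

```text
time_s: 20.15
tool_pos: [462.5, -325.6, 99.9]
eef_rot: [-0.048, -3.141, -0.0]
contact_force: [0.6, 0.5, -0.8]
opening: 21.7
gripper_force: 45.0
```

>>> {"op": "play_rows", "data": {"targets": [[255, 0, 0, -0.01, 0, 0, 0], [255, 0, 0, -0.02, 0, 0, 0], [255, 0, 0, -0.03, 0, 0, 0], [255, 0, 0, -0.04, 0, 0, 0], [255, 0, 0, -0.05, 0, 0, 0], [255, 0, 0, -0.05, 0, 0, 0], [255, 0, 0, -0.05, 0, 0, 0]]}}

```text
time_s: 20.85
tool_pos: [462.5, -325.6, 79.9]
eef_rot: [-0.048, -3.141, -0.0]
contact_force: [1.4, -0.9, 0.1]
opening: 21.9
gripper_force: 45.0
```

```bash
python3 f.py 0
```

```text
20.85 [ 462.5 -325.6   79.9] rad -0.5 tang 1.6 z 0.1 [ 0.03 -0.01  0.01]
20.9 [ 462.5 -325.7   80. ] rad -0.1 tang 0.1 z -2.1 [-0.01 -0.01  0.04]
20.95 [ 462.5 -325.7   80.1] rad 0.8 tang 0.7 z -1.0 [ 0.02 -0.01  0.04]
```

Going in freely. The last 4 mm in small steps.

>>> {"op": "play_rows", "data": {"targets": [[255, 0, 0, -0.0025, 0, 0, 0], [255, 0, 0, -0.005, 0, 0, 0], [255, 0, 0, -0.0075, 0, 0, 0], [255, 0, 0, -0.0075, 0, 0, 0]]}}

```text
time_s: 21.4
tool_pos: [462.4, -325.6, 76.8]
eef_rot: [-0.048, -3.141, -0.0]
contact_force: [-0.2, 0.4, -1.3]
opening: 21.4
gripper_force: 45.0
```

```bash
python3 f.py 0
```

```text
21.4 [ 462.4 -325.6   76.8] rad 0.3 tang -0.3 z -1.3 [ 0.01  0.07 -0.03]
21.45 [ 462.4 -325.6   76.8] rad 0.2 tang 0.6 z -0.8 [-0.    0.06 -0.03]
21.5 [ 462.5 -325.6   76.9] rad 0.4 tang -0.0 z -0.5 [ 0.05 -0.05  0.03]
```

>>> {"op": "play_rows", "data": {"targets": [[255, 0, 0, -0.002, 0, 0, 0], [255, 0, 0, -0.002, 0, 0, 0]]}}

```text
time_s: 21.75
tool_pos: [462.5, -325.6, 76.1]
eef_rot: [-0.048, -3.141, -0.0]
contact_force: [-0.2, 0.7, -0.7]
opening: 22.1
gripper_force: 45.0
```

```bash
python3 f.py 0
```

```text
21.75 [ 462.5 -325.6   76.1] rad 0.6 tang -0.3 z -0.7 [ 0.08  0.04 -0.  ]
21.8 [ 462.5 -325.6   76.1] rad 0.5 tang 0.0 z -1.7 [ 0.04 -0.02 -0.03]
21.85 [ 462.5 -325.6   76.1] rad 0.0 tang 0.5 z -1.0 [ 0.01  0.   -0.04]
```

>>> {"op": "play_rows", "data": {"targets": [[255, 0, 0, -0.001, 0, 0, 0], [255, 0, 0, -0.001, 0, 0, 0]]}}

```text
time_s: 22.1
tool_pos: [462.5, -325.6, 76.0]
eef_rot: [0.048, 3.141, -0.0]
contact_force: [-1.0, 2.1, 3.2]
opening: 21.7
gripper_force: 45.0
```

```bash
python3 f.py 0
```

```text
22.1 [ 462.5 -325.6   76. ] rad 1.8 tang -1.5 z 3.2 [ 0.3   0.32 -0.09]
22.15 [ 462.5 -325.6   76. ] rad 1.0 tang -2.0 z 4.2 [ 0.34  0.31 -0.02]
22.2 [ 462.5 -325.6   76. ] rad 1.8 tang -2.2 z 5.5 [0.39 0.39 0.05]
```

>>> {"op": "play_rows", "data": {"targets": [[255, 0, 0, -0.001, 0, 0, 0], [255, 0, 0, -0.001, 0, 0, 0]]}}

```text
time_s: 22.45
tool_pos: [462.5, -325.7, 76.0]
eef_rot: [0.048, 3.141, -0.0]
contact_force: [-3.6, 3.8, 11.2]
opening: 21.8
gripper_force: 45.0
```

```bash
python3 f.py 0
```

```text
22.45 [ 462.5 -325.7   76. ] rad 2.6 tang -4.5 z 11.2 [0.65 0.8  0.02]
22.5 [ 462.5 -325.6   76. ] rad 1.7 tang -5.5 z 10.3 [0.71 0.76 0.01]
22.55 [ 462.5 -325.6   76. ] rad 1.5 tang -4.2 z 10.2 [0.73 0.82 0.02]
```

>>> {"op": "play_rows", "data": {"targets": [[255, 0, 0, 0.0012, 0, 0, 0], [220, 0, 0, 0.0012, 0, 0, 0], [180, 0, 0, 0.0012, 0, 0, 0], [100, 0, 0, 0.0012, 0, 0, 0], [0, 0, 0, 0.0012, 0, 0, 0], [0, 0, 0, 0.0012, 0, 0, 0], [0, 0, 0, 0.0012, 0, 0, 0], [0, 0, 0, 0.0012, 0, 0, 0]]}}

```text
time_s: 23.4
tool_pos: [462.5, -325.6, 75.8]
eef_rot: [-0.048, -3.141, 0.0]
contact_force: [-0.5, -0.2, -0.4]
opening: 64.3
gripper_force: 0.0
```

>>> {"op": "play_rows", "data": {"targets": [[0, 0, 0, 0.02, 0, 0, 0], [0, 0, 0, 0.06, 0, 0, 0], [0, 0, 0, 0.12, 0, 0, 0], [0, 0, 0, 0.22, 0, 0, 0], [0, 0, 0, 0.3, 0, 0, 0], [0, -0.05, 0.1, 0.35, 0, 0, 0], [0, -0.1, 0.2, 0.35, 0, 0, 0], [0, -0.15, 0.3, 0.35, 0, 0, 0]]}}

```text
time_s: 24.2
tool_pos: [401.6, -204.4, 216.7]
eef_rot: [0.048, 3.14, -0.001]
contact_force: [1.1, 0.2, -0.3]
opening: 94.1
gripper_force: 0.0
```

>>> {"op": "play_rows", "data": {"targets": [[0, -0.02, 0.1, 0, 0, 0, 0], [0, -0.02, 0.2, 0, 0, 0, 0], [0, -0.02, 0.3, 0, 0, 0, 0], [0, -0.02, 0.4, 0, 0, 0, 0], [0, -0.02, 0.4, 0, 0, 0, 0], [0, -0.02, 0.4, 0, 0, 0, 0]]}}

```text
time_s: 24.8
tool_pos: [394.6, -45.2, 216.4]
eef_rot: [0.044, 3.14, -0.001]
contact_force: [0.3, -0.1, -0.6]
opening: 93.7
gripper_force: 0.0
```

```bash
python3 - <<'E'
from m import *
s=env.state(); print(s['tool_pos'],s['time_s'],s['contact_force'],s['opening'])
N={c:env.read_camera(c)[:,:,::-1] for c in('top','side')}
for c in N:
    O=cv2.imread(f'pics/{c}0.png')
    a=proj(c,(462.5,-325.7,70)).astype(int)
    r0,c0=a-[16,10]
    t=O[a[0]-16:a[0]+12,a[1]-10:a[1]+11]; w=N[c][a[0]-22:a[0]+18,a[1]-16:a[1]+17]
    m=cv2.matchTemplate(w,t,cv2.TM_CCOEFF_NORMED); print(c,'fork match',cv2.minMaxLoc(m)[1::2],'(6,6)=unmoved')
    for n in('fork_mid','fork_seat','jar_mid','mold_mid','pail_mid','whisk_mid'):
        q=env.pinpoint(n,c); print(n,[(round(x['p'],2),x['position'].round(1) if hasattr(x['position'],'round') else x['position']) for x in q[:1]])
    cv2.imwrite(f'pics/{c}9.png',N[c])
E
```

```text
[394.56 -45.23 216.39] 24.8 [ 0.27 -0.15 -0.6 ] 93.65100427400803
top fork match (0.9634387493133545, (6, 6)) (6,6)=unmoved
fork_mid [(0.58, [310.5, 494.3])]
fork_seat [(0.65, [312.3, 490.8])]
jar_mid [(0.65, [164.9, 440.8])]
mold_mid [(0.74, [175.4, 200.5])]
pail_mid [(0.55, [273.2, 180.6])]
whisk_mid [(0.59, [161.2, 338.4])]
side fork match (0.7034429907798767, (4, 6)) (6,6)=unmoved
fork_mid [(0.73, [301.2, 211.0])]
fork_seat [(0.68, [201.6, 434.2])]
jar_mid [(0.59, [192.1, 313.1])]
mold_mid [(0.81, [183.3, 356.2])]
pail_mid [(0.55, [349.6, 305.1])]
whisk_mid [(0.62, [234.8, 266.5])]
```

>>> {"op": "play_rows", "data": {"targets": [[0, -0.05, 0.1, 0, 0, 0, 0], [0, -0.05, 0.2, 0.05, 0, 0, 0], [0, -0.05, 0.3, 0.05, 0, 0, 0], [0, -0.1, 0.4, 0.05, 0, 0, 0], [0, -0.1, 0.5, 0.05, 0, 0, 0], [0, -0.1, 0.6, 0.05, 0, 0, 0], [0, -0.1, 0.6, 0.05, 0, 0, 0], [0, -0.1, 0.6, 0.05, 0, 0, 0]]}}

```text
time_s: 26.3
tool_pos: [354.2, 194.7, 235.6]
eef_rot: [-0.044, -3.141, 0.001]
contact_force: [-0.5, 0.1, -0.4]
opening: 94.0
gripper_force: 0.0
```

```bash
python3 - <<'E'
from m import *
s=env.state(); print(s['tool_pos'],s['time_s'])
n=env.read_camera('side')[:,:,::-1]; cv2.imwrite('pics/side10.png',n)
for k in('side0.png','side1.png','side9.png','side10.png'):
    I=cv2.imread('pics/'+k); print(k)
    for r in range(174,204,3): print(r,I[r,424:446].max(1))
E
```

```text
[354.23 194.72 235.58] 26.3
side0.png
174 [135 135 134 132 133 136 137 112  82  76  75  73  75  76  86  90 104 114
 140 149 148 147]
177 [160 158 160 160 161 158 114  70  66  64  66  67  69  69  73  75  63 107
 130 128 132 134]
180 [158 158 157 157 157 137  89  67  65  66  70  68  65  66  67  62  78 140
 157 158 160 159]
183 [156 158 157 155 154 112  70  63  65  65  68  66  66  65  66  62 119 151
 159 157 159 159]
186 [153 154 155 155 136  90  66  65  65  66  67  64  67  68  62  77 140 158
 157 159 159 156]
189 [162 160 160 160 118  71  65  64  66  65  65  68  67  69  62 120 153 161
 160 157 158 159]
192 [161 167 167 149 100  66  67  66  66  66  66  69  68  59  84 145 163 162
 165 163 159 159]
195 [123 126 115  83  67  63  66  64  63  66  68  68  67  61 127 168 176 177
 177 178 178 180]
198 [140 129 130 108  91  83  74  64  66  68  69  71  71 114 143 149 146 142
 144 145 146 147]
201 [133 131 125 127 122 117 130 127 124 125 120 136 139 147 151 141 133 145
 148 148 148 148]
side1.png
174 [128 130 132 133 136 140 121 101  97  98  97  97  98  96  90  82  87  94
 102 107 122 147]
177 [10
[... 1953 characters left out ...]
3  40  41  40  40  39  43  49  51  74
 123 133 134 136]
180 [45 46 43 42 44 42 43 41 43 44 44 43 41 42 43 42 42 42 40 41 43 59]
183 [53 52 45 45 42 44 42 44 42 42 43 41 44 44 43 43 41 44 44 41 42 41]
186 [47 47 44 45 46 58 67 64 75 58 43 44 43 43 41 40 42 41 44 41 43 42]
189 [41 44 41 44 42 45 45 42 44 44 44 43 45 44 47 46 44 44 43 45 41 42]
192 [42 43 42 42 42 42 42 42 42 43 43 44 43 42 42 43 40 43 44 41 43 40]
195 [108 101  96  97 100 103 107  85  80  78  67  57  50  44  42  43  40  43
  41  41  44  42]
198 [135 135 135 134 135 135 135 136 135 136 136 136 136 116 104 107 108 126
 131 116 107  84]
201 [ 97  97  97  98 103 105 116 119 125 129 131 132 134 134 135 135 136 134
 136 135 135 135]
```

```bash
python3 -c "
from station import env; print(env.sign_off())"
```

```text
the job is handed in; nothing more can be done
None
```

The latch is released and swung about 0.80 rad, to its stop, its bar is sprung out again and the fork is back upright and home in its stand; I handed the job in at about 26 s, and the verdict was not shown.

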